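# Find the socket for the hutch panel nut

### The arm

A 6-joint arm with a two-finger parallel gripper is mounted at the origin on the work surface. World frame = base frame: x ahead of the robot, y to its left, z up, the work surface at z = 0. Lengths are in mm, angles in rad, forces in N, time in s.
With the tool pointing down it reaches from about 350 to 975 mm from the base axis. Payload 7.1 kg.
Tool frame: the origin (TCP) lies at the very end of the fingers, on their centre line; the grasp point (between the pads) lies 19 mm behind it (ctrl.grip_point_offset is the distance from the TCP to the grasp point, in mm); z points along the fingers, y is the direction in which the jaws open and shut (so a half turn about z gives the same grasp; the last joint's range is limited). The gripper opens to 88 mm and grips with 3 to 60 N. Pads are 20 mm wide; open, the fingers measure 115 mm over their backs; the gripper's body (75 mm by 178 mm) begins 61 mm behind the grasp point.
Start: joints at [1.167, 0.423, 1.63, -0, 1.089, -0.019], TCP at [234.576, 579.292, 222.675] pointing down, gripper open.
Joint ranges: [-3, 3], [-0.9, 2.11], [0.09, 2.58], [-1.31, 4.45], [0.11, 2.69], [-2.54, 2.54]. Speed limits (rad/s): [2.39, 2.39, 3.01, 3.14, 3.14, 3.14].

### API

Orientations are given as a rotation vector (axis times angle).
In Python, from workcell import ctrl gives the robot as it stands.
- The arm moves only by the tool move_arm, never from a script. Its argument "increments" is one flat list of numbers, 5 for each row, row after row: the closure in counts, from 0 (fully open) to 255 (shut), then the shift along the tool's x, y, z in mm, then the turn about the tool's z in degrees. In form: [grip, dx, dy, dz, yaw, grip, dx, dy, dz, yaw, ...]. A call has 1 to 12 rows; each row is the pose to reach, as a shift and turn from the pose measured when the call began, along the tool's axes at that moment; what a row does not reach only later rows make up. A row lasts 1/8 s, in which the tool goes at most 62.5 mm and 10.7 degrees, less where a joint would pass 70% of its speed; a pose out of reach is approached as far as the arm can. A call with a gripper value outside its range is refused whole. The fingers move at their own pace and stop on an object; the grip force is fixed at half the most. Time passes only in rows, so rows that repeat a pose let the fingers close. It gives the time, the measured TCP pose, the force and the opening at its end, in the units of the state.
- ctrl.get_obs(): the state, without advancing time (a new reading comes with each control period).
- ctrl.get_image(name): name is "scene" or "top"; returns a dict with "frame" (480x640x3 uint8, red, green, blue), "vertical_fov" (degrees; the focal length in pixels is half the picture's height over the tangent of half this angle, whatever the lens; pixels are square), "cx", "cy" (the principal point, pixels), "distortion" ([k1, k2, p1, p2, k3] as OpenCV has them; the pictures are not rectified), "pose" (4x4, takes a point from camera to world coordinates). Camera axes: x right, y down, z forward; pixel columns grow to the right and rows downward; lengths in mm; the calibration is good to about 2 mm. A picture is of the moment at which its call begins. There is no depth.
- ctrl.close_job(): hands the job in, once; it reports no verdict.
The state is a dict: "t": time; "qpos": joint angles; "qvel": joint speeds; "joint_torque": joint torques, N m; "ee_pos": TCP position; "orientation": TCP orientation; "ft_force": force on the tool from outside, world axes, zero at the start; "moment": the same for the moment, N m; "width": finger opening in mm.
Only numpy, scipy, OpenCV 4.12 (cv2) and the standard library are available. Lean on these libraries where they do the work, as an engineer would, in place of code of your own. Each camera call takes 0.05 s, during which the arm holds its last target.

### The job

Find which of the three sockets (red, blue or green grip) fits the hex nut on the yellow washer of the plywood hutch panel: try them on that nut, and stand any that will not go right down back upright on the rubber mat. Finish still gripping the socket that fits, upright on that nut and fully home with its mouth down on the yellow washer, ready to turn, with the other two standing upright on the mat. Do not let go of it at the end, and leave the bowl, jar and brush where they are.

Things in the scene. Friction and masses are not known exactly. Their poses are not given: they have to be found in the camera images.
- red_grip (a point): red socket, loose, about 220 g, mouth down on the mat. Steel body 38 mm in diameter, 52 mm tall; on it a red plastic grip block 36 mm (x) by 18 mm (y) by 44 mm tall (96 mm in all). This point: on the axis, in the grip block, 76 mm above the mouth. z up the axis; grip it across the 18 mm (y). Each of the three sockets suits another one of the nuts; outside alike, sizes unmarked: found by trying
- blue_grip (a point): blue socket, loose, about 220 g, mouth down on the mat. Steel body 38 mm in diameter, 52 mm tall; on it a blue plastic grip block 36 mm (x) by 18 mm (y) by 44 mm tall (96 mm in all). This point: on the axis, in the grip block, 76 mm above the mouth. z up the axis; grip it across the 18 mm (y). Each of the three sockets suits another one of the nuts; outside alike, sizes unmarked: found by trying
- green_grip (a point): green socket, loose, about 220 g, mouth down on the mat. Steel body 38 mm in diameter, 52 mm tall; on it a green plastic grip block 36 mm (x) by 18 mm (y) by 44 mm tall (96 mm in all). This point: on the axis, in the grip block, 76 mm above the mouth. z up the axis; grip it across the 18 mm (y). Each of the three sockets suits another one of the nuts; outside alike, sizes unmarked: found by trying
- socket_red: the red socket; origin at the centre of its mouth (lower end), z up, x along the 36 mm of its grip. In the mouth a hexagonal hole, two flats facing +y and -y, 1.6 mm wider than its own nut. The right socket, flats turned to the nut's, drops until the mouth rests on the washer; a wrong one stops on nut or stud at least 7 mm higher
- socket_blue: the blue socket; origin at the centre of its mouth (lower end), z up, x along the 36 mm of its grip. In the mouth a hexagonal hole, two flats facing +y and -y, 1.6 mm wider than its own nut. The right socket, flats turned to the nut's, drops until the mouth rests on the washer; a wrong one stops on nut or stud at least 7 mm higher
- socket_green: the green socket; origin at the centre of its mouth (lower end), z up, x along the 36 mm of its grip. In the mouth a hexagonal hole, two flats facing +y and -y, 1.6 mm wider than its own nut. The right socket, flats turned to the nut's, drops until the mouth rests on the washer; a wrong one stops on nut or stud at least 7 mm higher
- nut_small: fixed brass hex nut, 16 mm across the flats, 14 mm high with a cone-chamfered top, on a steel stud whose tip stands 42 mm above the washer. Origin on its axis at the upper face of the washer below it; z up; two of its flats face along its x axis (across the panel), so flats face at 0, 60, 120 degrees from x. It sits on any of the three washers
- nut_medium: fixed brass hex nut, 20 mm across the flats, 14 mm high with a cone-chamfered top, on a steel stud whose tip stands 31 mm above the washer. Origin on its axis at the upper face of the washer below it; z up; two of its flats face along its x axis (across the panel), so flats face at 0, 60, 120 degrees from x. It sits on any of the three washers
- nut_large: fixed brass hex nut, 24 mm across the flats, 14 mm high with a cone-chamfered top, on a steel stud whose tip stands 20 mm above the washer. Origin on its axis at the upper face of the washer below it; z up; two of its flats face along its x axis (across the panel), so flats face at 0, 60, 120 degrees from x. It sits on any of the three washers
- washer_yellow: fixed yellow washer, 50 mm in diameter, 2.5 mm thick, on the strap under one of the nuts; origin at the centre of its underside, z up (its upper face is 2.5 mm above); it marks the nut to be worked on
- mat: dark rubber mat, fixed, 130 mm (x) by 250 mm (y), 6 mm thick, origin at the centre of its underside on the bench; the three sockets stand in a row along y about 80 mm apart
- panel: plywood hutch floor panel, fixed flat on the bench, 150 mm (x) by 270 mm (y) by 18 mm, with a 60 mm wide, 5 mm thick dark steel strap along y on top (its top 23 mm above the bench); the three nuts are in a row along y, 80 mm apart; origin at the centre of its underside
- bowl: white ceramic food bowl, 120 mm across, 45 mm high, loose; origin under its centre; leave alone
- jar: amber jar, 66 mm across, 90 mm high, loose; origin under its centre; leave alone
- brush: cleaning brush lying on the bench, loose; leave alone

How it is judged (in metres and radians):
At the end, for the whole second after the job is handed in: On the nut with the yellow washer one socket (only the one that fits can go so low) is gripped by the fingers (over 2 N), on the nut's axis within 4 mm, upright within 0.08 rad, its mouth within 4 mm of the washer's face; the other two stand upright (within 0.12 rad) on the mat (((horizontal distance between red_grip and washer_yellow below 0.004 m and z of red_grip in the frame of washer_yellow below 0.0825 m and angle between red_grip's own z axis and vertical below 0.08 rad and contact force between the fingers and socket_red above 2 N and angle between each of blue_grip, green_grip's own z axis and vertical below 0.12 rad and z of blue_grip in the frame of mat between 0.076 and 0.088 m and x of blue_grip in the frame of mat between -0.065 and 0.065 m and y of blue_grip in the frame of mat between -0.125 and 0.125 m and z of green_grip in the frame of mat between 0.076 and 0.088 m and x of green_grip in the frame of mat between -0.065 and 0.065 m and y of green_grip in the frame of mat between -0.125 and 0.125 m) or (horizontal distance between blue_grip and washer_yellow below 0.004 m and z of blue_grip in the frame of washer_yellow below 0.0825 m and angle between blue_grip's own z axis and vertical below 0.08 rad and contact force between the fingers and socket_blue above 2 N and angle between each of red_grip, green_grip's own z axis and vertical below 0.12 rad and z of red_grip in the frame of mat between 0.076 and 0.088 m and x of red_grip in the frame of mat between -0.065 and 0.065 m and y of red_grip in the frame of mat between -0.125 and 0.125 m and z of green_grip in the frame of mat between 0.076 and 0.088 m and x of green_grip in the frame of mat between -0.065 and 0.065 m and y of green_grip in the frame of mat between -0.125 and 0.125 m) or (horizontal distance between green_grip and washer_yellow below 0.004 m and z of green_grip in the frame of washer_yellow below 0.0825 m and angle between green_grip's own z axis and vertical below 0.08 rad and contact force between the fingers and socket_green above 2 N and angle between each of red_grip, blue_grip's own z axis and vertical below 0.12 rad and z of red_grip in the frame of mat between 0.076 and 0.088 m and x of red_grip in the frame of mat between -0.065 and 0.065 m and y of red_grip in the frame of mat between -0.125 and 0.125 m and z of blue_grip in the frame of mat between 0.076 and 0.088 m and x of blue_grip in the frame of mat between -0.065 and 0.065 m and y of blue_grip in the frame of mat between -0.125 and 0.125 m))); the arm keeps its last pose, push and grip.
It fails at once if the bowl is disturbed (moved over 25 mm) (distance of bowl from where it was at the start of the episode above 0.025 m).
It fails at once if the jar is disturbed (moved over 25 mm) (distance of jar from where it was at the start of the episode above 0.025 m).
It fails at once if the brush is disturbed (moved over 25 mm) (distance of brush from where it was at the start of the episode above 0.025 m).
It also fails if it takes over 72 s, if anything falls off the work surface, if the arm or the gripper's body presses on something with over 40 N, if the wrist force passes 120 N, or if a joint passes its speed limit or range.

## Working session

There is one attempt and no reset: what is moved stays moved. The work goes in short steps, Python scripts to look and compute and a tool call to move; the robot and the scene stay as the last step left them, time stands still between calls to the robot, and variables do not carry over. Pictures are saved under pics/ and viewed, and the job is handed in when it is done.

Besides the shell and the picture viewer there is one more tool, called in YAML: its name, and indented under it one key for each argument. move_arm: Moves the arm, as the interface text tells. Its arguments: {"type":"object","properties":{"increments":{"type":"array","items":{"type":"number"}}},"required":["increments"]}

```bash
ls; mkdir -p pics; python3 - <<'E'
from workcell import ctrl
import cv2,json
print(ctrl.get_obs(), ctrl.grip_point_offset)
for n in("scene","top"):
    d=ctrl.get_image(n)
    cv2.imwrite(f"pics/{n}0.png",d["frame"][:,:,::-1])
    print(n,{k:(v.tolist() if hasattr(v,'tolist') else v) for k,v in d.items() if k!="frame"})
E
```

```text
pics
{'t': 0.0, 'qpos': array([ 1.16702277e+00,  4.23830668e-01,  1.63067433e+00,  2.40438661e-06,
        1.08860536e+00, -1.90396749e-02]), 'qvel': array([-1.90753067e-04, -4.17260207e-04, -7.73463539e-04,  1.91041457e-03,
        4.02384987e-04, -5.27600799e-06]), 'joint_torque': array([-9.10376389e-05, -5.44622111e+01, -2.73660475e+01,  6.45661284e-02,
        2.26156774e-02, -1.01964222e-04]), 'ee_pos': array([234.35236618, 578.80539442, 221.91420954]), 'orientation': array([-6.00558470e-01, -3.08332848e+00,  2.32998959e-03]), 'ft_force': array([-0.52295676,  0.38523901, -0.01275668]), 'moment': array([ 0.0414363 , -0.02470684, -0.03034402]), 'width': 87.72991652832806} 18.700000000000003
scene {'vertical_fov': 44.21725146771621, 'cx': 324.17469074328784, 'cy': 247.4728421694809, 'distortion': [0.06457718759312331, 0.0, 0.0, 0.0, 0.0], 'pose': [[-0.8380852667144951, 0.3872377551419183, -0.38426554192217344, 1100.3691957093129], [0.5451660771978625, 0.5684382421667622, -0.6161752292287118, 727.1690887501251], [-0.02017508336508483, -0.7258959194230322, -0.6875086037106756, 897.3017907693123], [0.0, 0.0, 0.0, 1.0]]}
top {'vertical_fov': 56.05044181980112, 'cx': 322.128738130801, 'cy': 241.71200120945488, 'distortion': [-0.08443772236200545, 0.0, 0.0, 0.0, 0.0], 'pose': [[-0.0014721836830978343, -0.9913008106190867, 0.13160750564137602, 514.580407342039], [-0.9991759164906202, 0.006796525179398979, 0.0400161861078058, -27.946289968072204], [-0.04056255145244163, -0.13144013889001865, -0.9904939017016918, 955.3338865152622], [0.0, 0.0, 0.0, 1.0]]}
```

View pics/scene0.png

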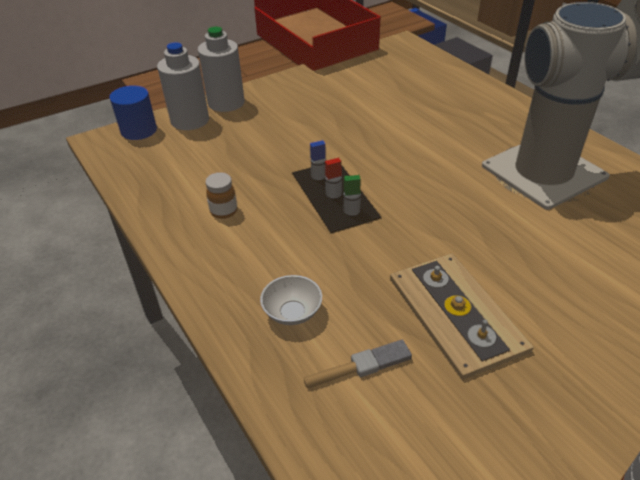

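View pics/top0.png

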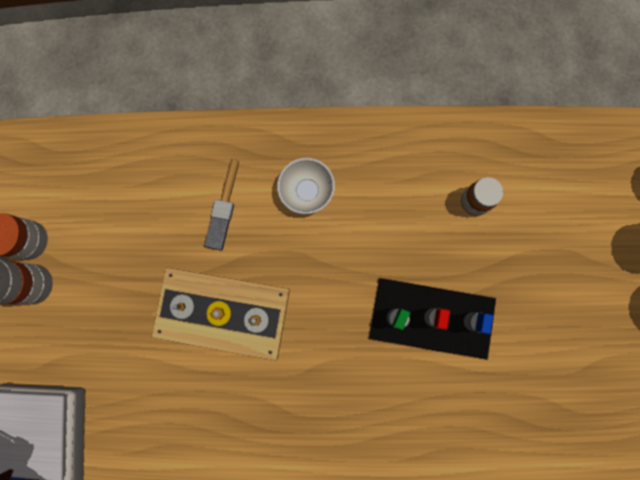

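```bash
cat > h.py <<'E'
from workcell import ctrl
import cv2,numpy as np
def cam(d):
    h=d["frame"].shape[0]; f=h/2/np.tan(np.radians(d["vertical_fov"])/2)
    return np.array([[f,0,d["cx"]],[0,f,d["cy"]],[0,0,1]]),np.array(d["distortion"],float),np.array(d["pose"])
def proj(d,P):
    K,D,T=cam(d);W=np.linalg.inv(T)
    return cv2.projectPoints(np.atleast_2d(np.array(P,float)),cv2.Rodrigues(W[:3,:3])[0],W[:3,3],K,D)[0][:,0]
def back(d,uv,z):
    K,D,T=cam(d)
    n=cv2.undistortPoints(np.array(uv,float).reshape(-1,1,2),K,D)[:,0]
    r=np.c_[n,np.ones(len(n))]@T[:3,:3].T
    z=np.broadcast_to(z,len(n))
    return T[:3,3]+r*((z-T[2,3])/r[:,2])[:,None]
def crop(d,name,c,w,hh,s):
    x,y=c; im=d["frame"][y:y+hh,x:x+w,::-1]
    cv2.imwrite(name,cv2.resize(im,None,fx=s,fy=s,interpolation=cv2.INTER_CUBIC))
E
python3 - <<'E'
from h import *
s=ctrl.get_image("scene");t=ctrl.get_image("top")
print(proj(s,[[0,0,0],[234,579,222]]),proj(t,[[0,0,0],[234,579,222]]))
print(back(t,[[218,314],[400,318],[438,318],[486,322],[306,186],[222,205],[482,196]],[25,102,102,102,45,10,90]))
print(back(s,[[458,305],[352,180],[333,164],[317,148],[291,300],[220,180]],[25,102,102,102,30,90]))
crop(t,"pics/tA.png",(145,260),160,105,5);crop(t,"pics/tB.png",(365,270),140,95,5.5)
crop(s,"pics/sA.png",(385,250),155,125,5);crop(s,"pics/sB.png",(285,130),100,100,5.5)
E
```

```text
[[542.23114561 172.05514965]
 [778.07135831 296.02361694]] [[327.80499505 553.26129217]
 [-13.24647253 462.07304357]]
[[ 488.53557681  225.85854975   25.        ]
 [ 483.44800018 -138.60274925  102.        ]
 [ 483.00582557 -209.46213559  102.        ]
 [ 474.78361797 -299.18370342  102.        ]
 [ 752.57140143   42.20790331   45.        ]
 [ 722.05025445  227.60602615   10.        ]
 [ 717.72117283 -306.48304824   90.        ]]
[[ 487.37625893  226.04261663   25.        ]
 [ 485.96382724 -133.45377205  102.        ]
 [ 487.08129164 -207.89326314  102.        ]
 [ 482.45628349 -283.46590331  102.        ]
 [ 750.577153     38.4482927    30.        ]
 [ 723.09070297 -315.72851404   90.        ]]
```

View pics/tA.png

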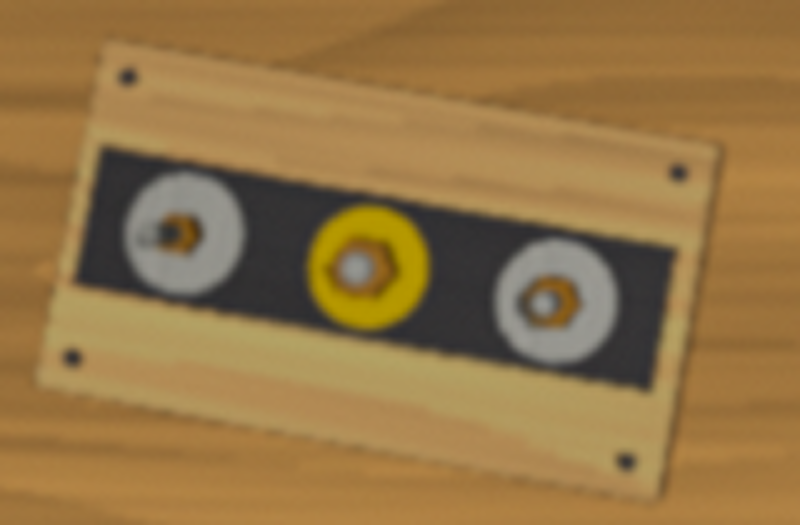

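View pics/tB.png

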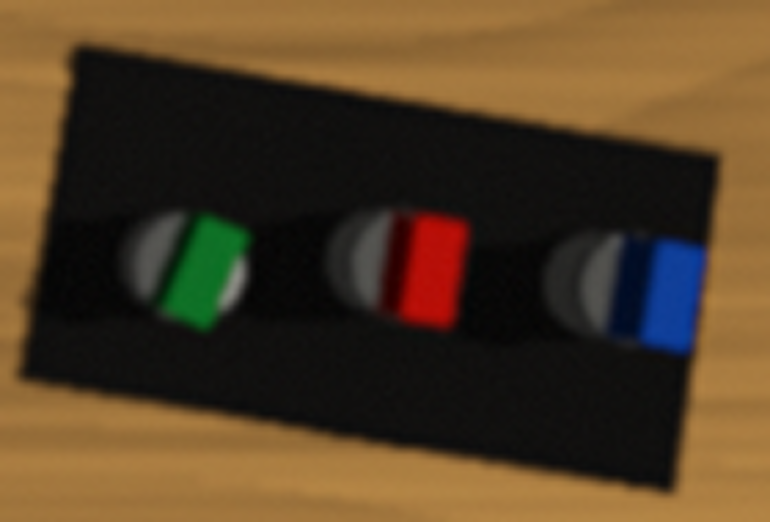

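View pics/sA.png

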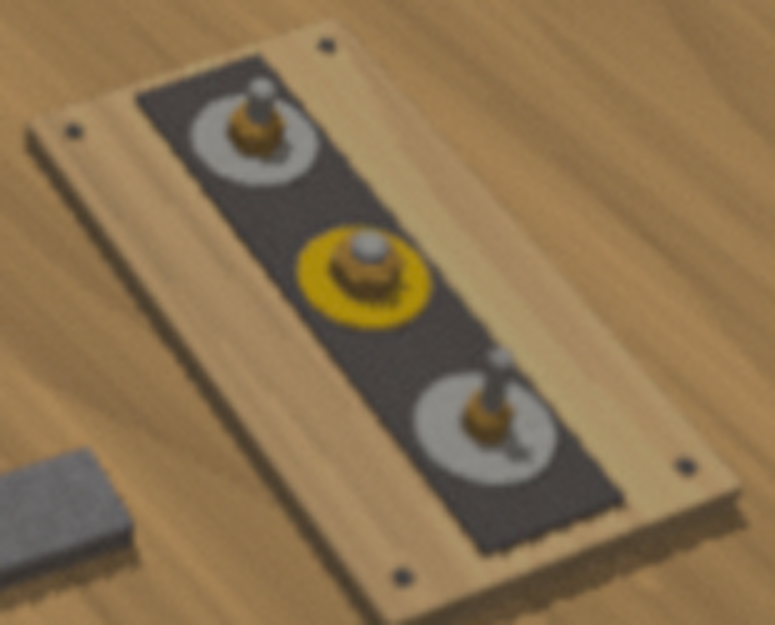

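View pics/sB.png

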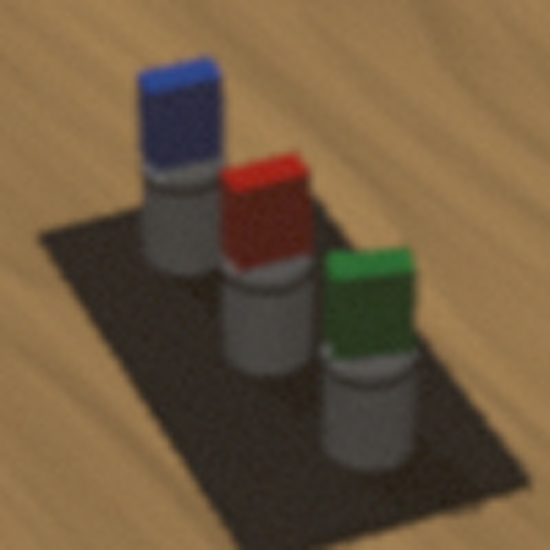

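```bash
cat >> h.py <<'E'
def blob(d,cond,S=6):
    im=cv2.resize(d["frame"],None,fx=S,fy=S,interpolation=cv2.INTER_CUBIC).astype(int)
    m=cond(im[...,0],im[...,1],im[...,2]).astype(np.uint8)
    n,l,st,_=cv2.connectedComponentsWithStats(m)
    i=1+np.argmax(st[1:,4])
    ys,xs=np.nonzero(l==i)
    return (np.c_[xs,ys]+.5)/S-.5, st[i]
def rect(P):
    r=cv2.minAreaRect(P[:,:2].astype(np.float32)); (c,(w,h),a)=r
    if w<h: w,h,a=h,w,a+90
    a=(a+90)%180-90
    return np.round(c,2),round(w,1),round(h,1),round(a,2)  # a: direction of long side deg in world
E
python3 - <<'E'
from h import *
s=ctrl.get_image("scene");t=ctrl.get_image("top")
C={"top":{"g":lambda r,g,b:(g>75)&(r<60)&(g>b*1.8),"r":lambda r,g,b:(r>110)&(g<60)&(b<60),"b":lambda r,g,b:(b>110)&(r<60)},}
for nm,d,th in(("top",t,(60,110,110)),("scene",s,(80,110,120))):
    x0,y0,x1,y1=(365,270,505,365) if nm=="top" else (285,130,385,230)
    dd=dict(d);f=d["frame"]*0;f[y0:y1,x0:x1]=d["frame"][y0:y1,x0:x1];dd["frame"]=f
    for c,fn in(("g",lambda r,g,b:(g>th[0])&(r<g*.6)&(b<g*.7)),("r",lambda r,g,b:(r>th[1])&(g<r*.5)&(b<r*.5)),("b",lambda r,g,b:(b>th[2])&(r<b*.6))):
        uv,st=blob(dd,fn); P=back(d,uv,102.); print(nm,c,rect(P),P.mean(0).round(2)[:2],st)
    x0,y0,x1,y1=(145,260,305,365) if nm=="top" else (385,250,540,375)
    f=d["frame"]*0;f[y0:y1,x0:x1]=d["frame"][y0:y1,x0:x1];dd["frame"]=f
    uv,st=blob(dd,lambda r,g,b:(r>110)&(g>80)&(b<r*.25)); P=back(d,uv,25.5)
    h=cv2.convexHull(P[:,:2].astype(np.float32)); print(nm,"washer",cv2.fitEllipse(h),cv2.minEnclosingCircle(h))
u=np.array([[108,40],[722,147],[660,500],[38,387]],float);u=(u+.5)/5-.5+[145,260]
P=back(t,u,18.);print(P.round(1),P.mean(0))
dl=[P[0]-P[1],P[3]-P[2],P[0]-P[3],P[1]-P[2]]
print([(np.linalg.norm(v).round(1),np.degrees(np.arctan2(v[1],v[0])).round(2)) for v in dl])
u=np.array([[128,77],[679,173],[626,461],[72,357]],float);u=(u+.5)/5-.5+[145,260]
P=back(t,u,18.)
dl=[P[0]-P[1],P[3]-P[2],P[0]-P[3],P[1]-P[2]]
print([(np.linalg.norm(v).round(1),np.degrees(np.arctan2(v[1],v[0])).round(2)) for v in dl],P.mean(0))
u=np.array([[74,131],[327,46],[685,466],[402,577]],float);u=(u+.5)/5-.5+[385,250]
P=back(s,u,18.)
dl=[P[0]-P[3],P[1]-P[2],P[0]-P[1],P[3]-P[2]]
print([(np.linalg.norm(v).round(1),np.degrees(np.arctan2(v[1],v[0])).round(2)) for v in dl],P.mean(0))
u=np.array([[75,45],[719,155],[675,491],[22,377]],float);u=(u+.5)/5.5-.5+[365,270]
P=back(t,u,6.);print("mat",P.round(1),P.mean(0))
E
```

```text
top g (array([ 481.29, -142.31]), 36.8, 19.0, -23.76) [ 481.59 -141.78] [2367 1856   94  123 6549]
top r (array([ 481.6 , -219.44]), 36.1, 18.1, -10.98) [ 481.61 -219.42] [2627 1856   72  119 6503]
top b (array([ 472.31, -301.12]), 34.7, 16.5, -11.97) [ 472.23 -301.02] [2892 1886   66  115 5669]
top washer ((490.57830810546875, 225.40725708007812), (50.284603118896484, 50.774784088134766), 10.412578582763672) ((490.4853210449219, 225.3489990234375), 25.510028839111328)
scene g (array([ 481.71, -141.57]), 33.0, 19.1, -29.5) [ 482.56 -141.69] [2067 1054   90   32 2220]
scene r (array([ 481.14, -218.72]), 35.3, 18.0, -11.44) [ 481.23 -218.51] [1951  948   95   41 2341]
scene b (array([ 471.17, -300.84]), 32.1, 12.7, -11.91) [ 471.38 -300.83] [1865  847   81   31 1354]
scene washer ((489.1961975097656, 225.806884765625), (48.438777923583984, 49.33781814575195), 117.89398956298828) ((489.1708679199219, 225.97348022460938), 24.771913528442383)
[[585.6 343.2  18. ]
 [540.4  79.   18. ]
 [396.  103.7  18. ]
 [439.1 368.5  18. ]] [490.28716461 223.60049401  18.        ]
[(np.float64(268.1), np.float64(80.29)), (np.float64(268.3), np.float64(80.75)), (np.float64(148.7), np.float64(-9.77)), (np.float64(146.5), np.float64(-9.7))]
[(np.float64(240.3), np.float64(80.37)), (np.float64(239.5), np.float64(80.35)), (np.float64(119.8), np.float64(-9.73)), (np.float64(119.9), np.float64(-10.08))] [490.74961623 225.63102504  18.        ]
[(np.float64(239.6), np.float64(-99.7)), (np.float64(239.4), np.float64(-99.69)), (np.float64(120.1), np.float64(-9.76)), (np.float64(120.1), np.float64(-9.64))] [488.38132926 225.0521112   18.        ]
mat [[ 563.6 -107.2    6. ]
 [ 520.2 -351.3    6. ]
 [ 394.9 -329.8    6. ]
 [ 438.9  -85.5    6. ]] [ 479.40572001 -218.44824507    6.        ]
```

```bash
cat >> h.py <<'E'
from scipy.spatial.transform import Rotation as Ro
def inc(x,y,z,psi,show=True):
    o=ctrl.get_obs(); R=Ro.from_rotvec(o["orientation"]).as_matrix()
    d=R.T@(np.array([x,y,z])-o["ee_pos"])
    cur=np.degrees(np.arctan2(R[1,0],R[0,0]))
    yaw=-((psi-cur+180)%360-180)
    print("t %.2f pos %s psi %.2f tilt %.2f w %.1f F %s q6 %.2f"%(o["t"],o["ee_pos"].round(1),cur%360,np.degrees(np.arccos(-R[2,2])),o["width"],o["ft_force"].round(1),o["qpos"][5]))
    print("inc",d.round(1),"yaw",round(yaw,2))
E
python3 -c "
from h import *
inc(481.5,-142,190,155.5)"
```

```text
t 0.30 pos [234.5 579.1 222.4] psi 157.95 tilt 0.03 w 87.7 F [-0.5 -0.6 -0.3] q6 -0.02
inc [-499.6 -575.7   32.7] yaw 2.45
```

move_arm:
  increments: [139, -499.6, -575.7, 32.7, 2.45, 139, -499.6, -575.7, 32.7, 2.45, 139, -499.6, -575.7, 32.7, 2.45, 139, -499.6, -575.7, 32.7, 2.45, 139, -499.6, -575.7, 32.7, 2.45, 139, -499.6, -575.7, 32.7, 2.45, 139, -499.6, -575.7, 32.7, 2.45, 139, -499.6, -575.7, 32.7, 2.45, 139, -499.6, -575.7, 32.7, 2.45, 139, -499.6, -575.7, 32.7, 2.45, 139, -499.6, -575.7, 32.7, 2.45, 139, -499.6, -575.7, 32.7, 2.45]

```text
t: 1.8
ee_pos: [477.7, -131.9, 190.7]
orientation: [0.667, 3.069, -0.001]
ft_force: [1.1, 0.3, 0.7]
width: 40.1
```

```bash
python3 -c "
from h import *
inc(481.5,-142,130,155.5)"
```

```text
t 1.80 pos [ 477.7 -131.9  190.7] psi 155.47 tilt 0.05 w 40.1 F [1.1 0.3 0.7] q6 -1.44
inc [-7.6 -7.6 60.7] yaw -0.03
```

move_arm:
  increments: [139, -7.6, -7.6, 30, 0, 139, -7.6, -7.6, 60.7, 0, 139, -7.6, -7.6, 60.7, 0]

```text
t: 2.17
ee_pos: [479.9, -141.8, 128.3]
orientation: [-0.667, -3.066, -0.0]
ft_force: [1.2, 1.2, -0.3]
width: 39.8
```

```bash
python3 -c "
from h import *
inc(481.5,-142,65,155.5)
s=ctrl.get_image('scene');crop(s,'pics/s1.png',(250,60),200,150,4)"
```

```text
t 2.17 pos [ 479.9 -141.8  128.3] psi 155.44 tilt 0.23 w 39.8 F [ 1.2  1.2 -0.3] q6 -1.45
inc [-1.8  0.5 63.3] yaw -0.06
```

View pics/s1.png

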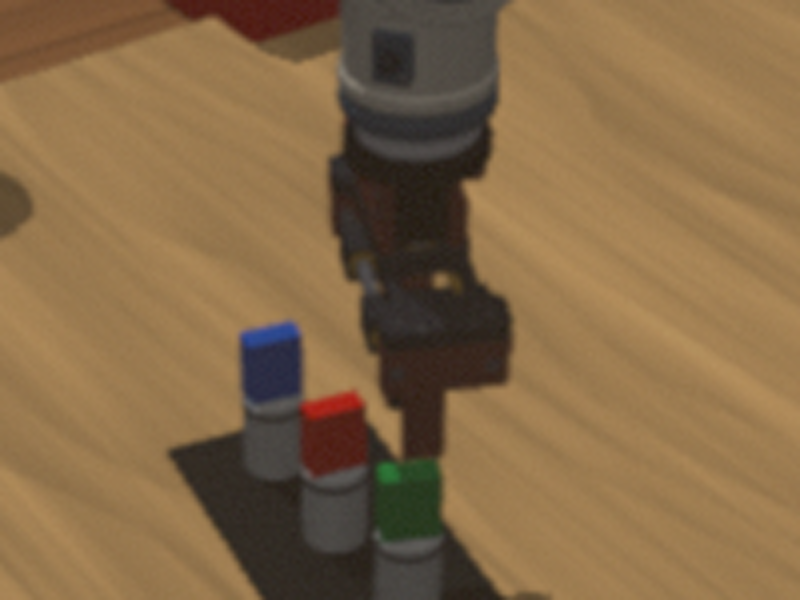

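move_arm:
  increments: [139, -1.8, 0.5, 35, 0, 139, -1.8, 0.5, 60, 0, 139, -1.8, 0.5, 63.3, 0, 200, -1.8, 0.5, 63.3, 0, 255, -1.8, 0.5, 63.3, 0, 255, -1.8, 0.5, 63.3, 0, 255, -1.8, 0.5, 63.3, 0]

```text
t: 3.1
ee_pos: [483.5, -142.4, 67.4]
orientation: [0.667, 3.069, -0.0]
ft_force: [-0.2, 0.1, 7.1]
width: 18.2
```

```bash
python3 -c "
from h import *
inc(481.5,-142,185,155.5)"
```

```text
t 3.10 pos [ 483.5 -142.4   67.4] psi 155.47 tilt 0.03 w 18.2 F [-0.2  0.1  7.1] q6 -1.45
inc [   1.9   -0.5 -117.6] yaw -0.03
```

move_arm:
  increments: [255, 1, 0, -50, 0, 255, 1, 0, -110, 0, 255, 1, 0, -120, 0, 255, 1, 0, -120, 0]

```text
t: 3.6
ee_pos: [482.4, -141.9, 187.6]
orientation: [0.667, 3.069, -0.001]
ft_force: [-0.1, -0.1, -3.2]
width: 18.1
```

```bash
python3 -c "
from h import *
for i in range(4): s=ctrl.get_image('scene'); o=ctrl.get_obs(); print(o['ee_pos'].round(2),o['ft_force'].round(2))
crop(s,'pics/s2.png',(250,40),200,150,4)
inc(489.9,225.6,185,140.25)"
```

```text
[ 481.64 -141.61  186.46] [-0.1   0.45 -2.98]
[ 481.28 -141.5   185.83] [-0.62  0.19 -2.69]
[ 481.23 -141.47  185.59] [-0.11  0.14 -3.19]
[ 481.33 -141.5   185.6 ] [-0.33 -0.33 -2.77]
t 3.80 pos [ 481.3 -141.5  185.6] psi 155.47 tilt 0.18 w 18.3 F [-0.3 -0.3 -2.8] q6 -1.45
inc [144.6 337.5   0.8] yaw 15.22
```

View pics/s2.png

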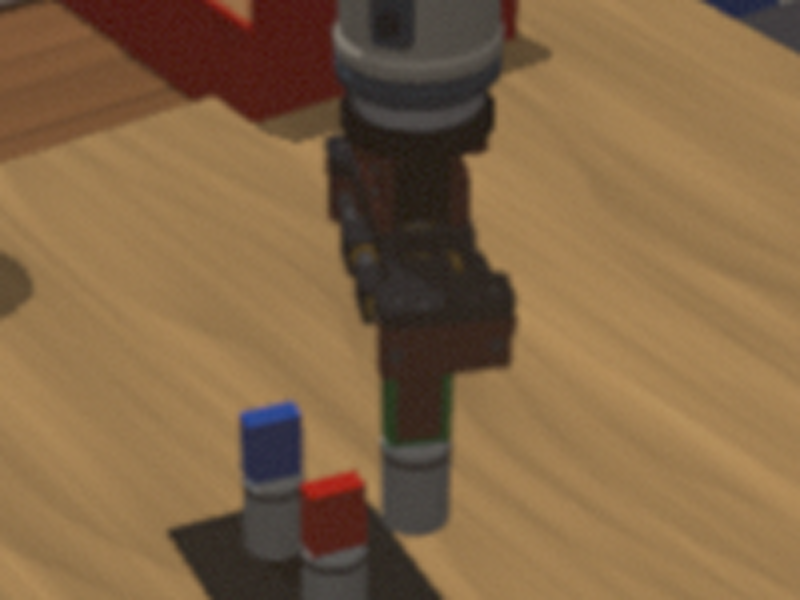

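move_arm:
  increments: [255, 144.6, 337.5, 0, 15.2, 255, 144.6, 337.5, 0, 15.2, 255, 144.6, 337.5, 0, 15.2, 255, 144.6, 337.5, 0, 15.2, 255, 144.6, 337.5, 0, 15.2, 255, 144.6, 337.5, 0, 15.2, 255, 144.6, 337.5, 0, 15.2, 255, 144.6, 337.5, 0, 15.2, 255, 144.6, 337.5, 0, 15.2]

```text
t: 4.92
ee_pos: [489.6, 224.1, 185.1]
orientation: [-1.069, -2.95, 0.003]
ft_force: [0.6, -0.1, -2.7]
width: 17.9
```

```bash
python3 -c "
from h import *
for i in range(2): s=ctrl.get_image('scene'); o=ctrl.get_obs(); print(o['ee_pos'].round(2),o['ft_force'].round(2))
crop(s,'pics/s3.png',(350,130),200,230,2.6)
t=ctrl.get_image('top');crop(t,'pics/t3.png',(120,220),200,150,4)
inc(489.9,225.6,115,140.25)"
```

```text
[489.76 224.09 185.36] [-0.5   0.55 -1.77]
[489.94 224.19 185.57] [-0.22 -0.74 -1.88]
t 5.08 pos [490.1 224.3 185.7] psi 140.15 tilt 0.20 w 17.7 F [-0.4  0.1 -2.6] q6 -0.47
inc [ 0.7  1.  70.7] yaw -0.1
```

View pics/s3.png

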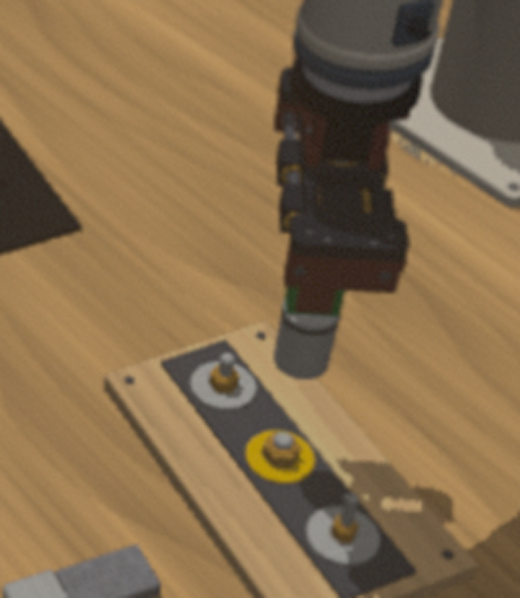

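View pics/t3.png

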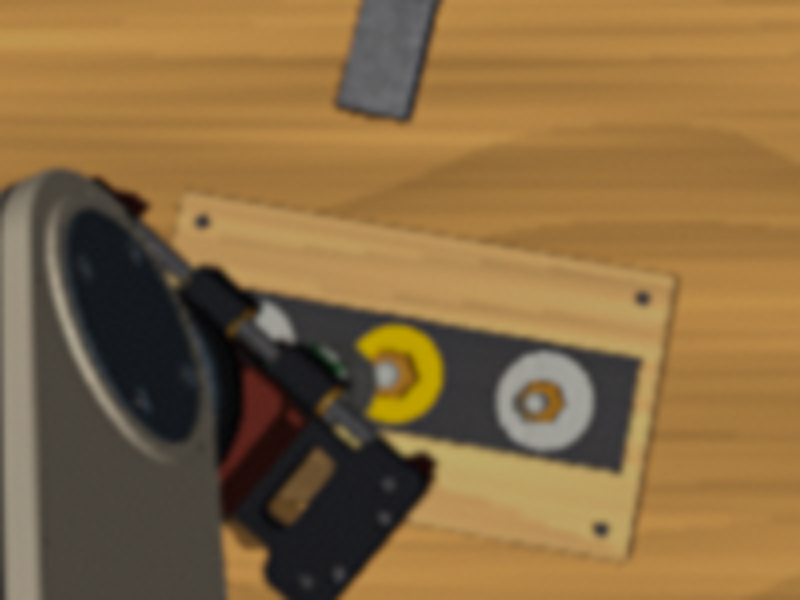

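```bash
cat >> h.py <<'E'
def overlay(d,name,x,y,zm,c,w,hh,S,cols=((0,255,0),(255,0,255))):
    im=cv2.resize(d["frame"][c[1]:c[1]+hh,c[0]:c[0]+w,::-1],None,fx=S,fy=S,interpolation=cv2.INTER_CUBIC)
    a=np.linspace(0,2*np.pi,73)
    for h_,col in zip((0,52),cols):
        p=proj(d,np.c_[x+19*np.cos(a),y+19*np.sin(a),np.full(73,zm+h_)])
        p=(p-np.array(c)+.5)*S-.5
        cv2.polylines(im,[p.round().astype(np.int32)],True,col,1)
    cv2.imwrite(name,im)
E
python3 -c "
from h import *
s=ctrl.get_image('scene');o=ctrl.get_obs()['ee_pos'];print(o)
overlay(s,'pics/o1.png',o[0],o[1],o[2]-61.4,(440,220),60,70,8)"
```

```text
[490.10559389 224.52425179 185.84679392]
```

View pics/o1.png

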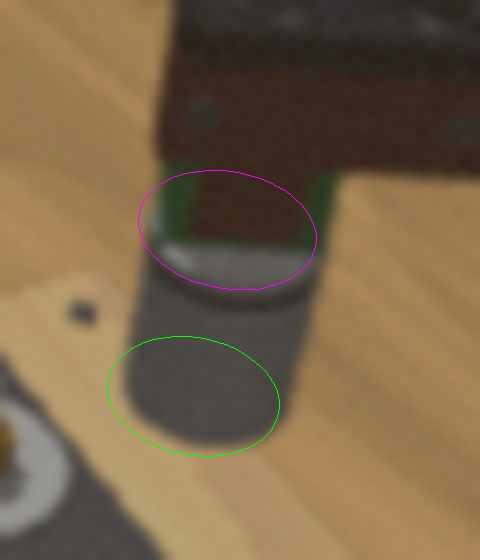

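```bash
python3 -c "
from h import *
inc(491.7,224.1,112,140.25)"
```

```text
t 5.12 pos [490.1 224.5 185.8] psi 140.16 tilt 0.18 w 17.9 F [-0.5  0.2 -1.3] q6 -0.47
inc [-1.7  0.8 73.8] yaw -0.09
```

move_arm:
  increments: [255, -1.7, 0.8, 30, 0, 255, -1.7, 0.8, 60, 0, 255, -1.7, 0.8, 73, 0, 255, -1.7, 0.8, 73, 0, 255, -1.7, 0.8, 73, 0]

```text
t: 5.75
ee_pos: [492.5, 224.3, 113.8]
orientation: [-1.07, -2.952, -0.001]
ft_force: [-0.2, -0.2, -1.3]
width: 17.6
```

```bash
python3 -c "
from h import *
inc(491.7,224.1,112,140.25)
s=ctrl.get_image('scene');o=ctrl.get_obs()['ee_pos'];print(o)
overlay(s,'pics/o2.png',489.9,225.6,o[2]-61.4,(420,250),75,75,8)
inc(491.7,224.1,112,140.25)"
```

```text
t 5.75 pos [492.5 224.3 113.8] psi 140.15 tilt 0.12 w 17.6 F [-0.2 -0.2 -1.3] q6 -0.47
inc [ 0.4 -0.7  1.8] yaw -0.1
[492.55110455 224.40369386 113.95619033]
t 5.80 pos [492.6 224.4 114. ] psi 140.16 tilt 0.11 w 17.7 F [ 0.3 -1.4 -1.9] q6 -0.47
inc [ 0.5 -0.8  2. ] yaw -0.09
```

View pics/o2.png

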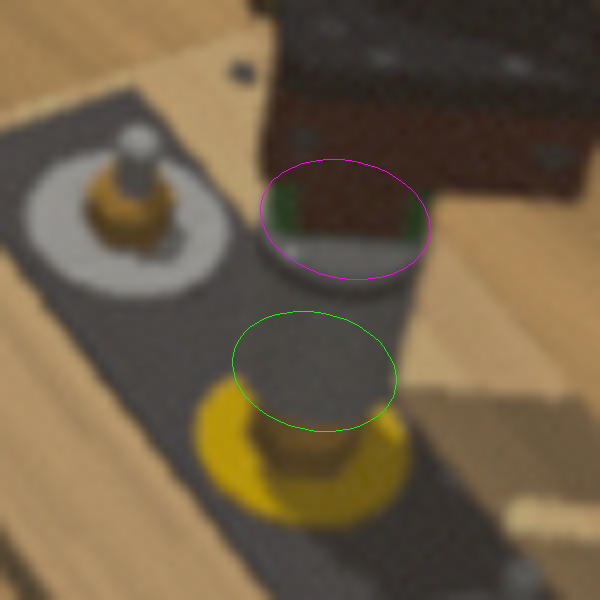

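move_arm:
  increments: [255, 0, 0, 4, 0, 255, 0, 0, 8, 0, 255, 0, 0, 11, 0, 255, 0, 0, 13, 0, 255, 0, 0, 13, 0]

```text
t: 6.42
ee_pos: [492.4, 224.3, 100.7]
orientation: [-1.07, -2.952, -0.001]
ft_force: [1.0, -0.8, -2.7]
width: 18.1
```

move_arm:
  increments: [255, 0, 0, 2, 0, 255, 0, 0, 3, 0, 255, 0, 0, 3, 0]

```text
t: 6.8
ee_pos: [492.3, 224.3, 97.6]
orientation: [-1.07, -2.952, -0.001]
ft_force: [0.3, 0.0, -2.5]
width: 17.7
```

```bash
python3 -c "
from h import *
inc(491.7,224.1,112,140.25)
s=ctrl.get_image('scene');o=ctrl.get_obs()['ee_pos'];print(o)
overlay(s,'pics/o3.png',489.9,225.6,o[2]-61.4,(420,250),75,75,8)
inc(491.7,224.1,112,140.25)"
```

```text
t 6.80 pos [492.3 224.3  97.6] psi 140.16 tilt 0.13 w 17.7 F [ 0.3  0.  -2.5] q6 -0.47
inc [  0.3  -0.6 -14.4] yaw -0.09
[492.35648941 224.36689557  97.6729779 ]
t 6.85 pos [492.4 224.4  97.7] psi 140.16 tilt 0.12 w 18.3 F [ 0.2  0.9 -2.1] q6 -0.47
inc [  0.4  -0.6 -14.3] yaw -0.09
```

View pics/o3.png

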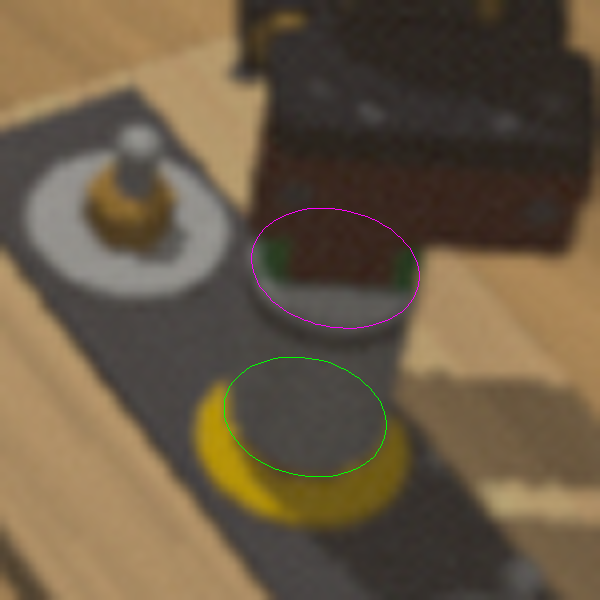

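move_arm:
  increments: [255, 0, 0, 1.5, 0, 255, 0, 0, 3, 0, 255, 0, 0, 3, 0]

```text
t: 7.22
ee_pos: [492.2, 224.3, 94.5]
orientation: [-1.07, -2.951, -0.001]
ft_force: [-0.3, -0.1, -2.3]
width: 17.6
```

move_arm:
  increments: [255, 0, 0, 1.5, 0, 255, 0, 0, 3, 0, 255, 0, 0, 3, 0]

```text
t: 7.6
ee_pos: [492.1, 224.3, 91.4]
orientation: [-1.07, -2.951, -0.0]
ft_force: [-0.0, 0.3, -2.6]
width: 17.7
```

move_arm:
  increments: [255, 0, 0, 1.5, 0, 255, 0, 0, 3, 0, 255, 0, 0, 3, 0]

```text
t: 7.98
ee_pos: [492.0, 224.2, 88.2]
orientation: [-1.069, -2.951, 0.0]
ft_force: [-0.2, -0.0, -1.5]
width: 17.9
```

```bash
python3 -c "
from h import *
inc(491.7,224.1,112,140.25)
s=ctrl.get_image('scene');o=ctrl.get_obs()['ee_pos'];print(o)
overlay(s,'pics/o4.png',489.9,225.6,25.5,(420,250),75,75,8)
inc(491.7,224.1,112,140.25)"
```

```text
t 7.97 pos [492.  224.2  88.2] psi 140.16 tilt 0.16 w 17.9 F [-0.2 -0.  -1.5] q6 -0.47
inc [  0.2  -0.3 -23.8] yaw -0.09
[492.04306379 224.23671343  88.25960569]
t 8.03 pos [492.  224.2  88.3] psi 140.16 tilt 0.16 w 17.9 F [ 0.2  0.5 -2.7] q6 -0.47
inc [  0.2  -0.3 -23.7] yaw -0.09
```

View pics/o4.png

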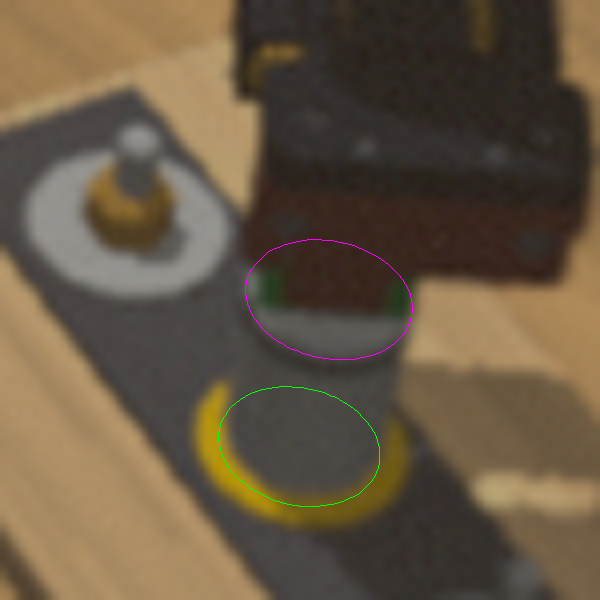

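move_arm:
  increments: [255, 0, 0, 1, 0, 255, 0, 0, 2, 0, 255, 0, 0, 2, 0]

```text
t: 8.4
ee_pos: [492.2, 224.3, 87.0]
orientation: [-1.07, -2.951, -0.0]
ft_force: [-1.8, -0.9, 7.1]
width: 17.8
```

move_arm:
  increments: [255, 0, 0, 1, 0, 255, 0, 0, 2, 0, 255, 0, 0, 2, 0]

```text
t: 8.78
ee_pos: [492.3, 224.3, 87.0]
orientation: [-1.069, -2.952, -0.0]
ft_force: [-7.3, -2.9, 20.0]
width: 18.1
```

```bash
python3 -c "
from h import *
s=ctrl.get_image('scene');o=ctrl.get_obs();print(o['ee_pos'],o['ft_force'],o['moment'])
overlay(s,'pics/o5.png',489.5,225.7,25.5,(420,250),75,75,8)
cv2.imwrite('pics/s5.png',s['frame'][:,:,::-1])
inc(491.7,224.1,87,140.25)"
```

```text
[492.23011263 224.32016294  86.90984087] [-5.85106028 -2.3813445  20.11045366] [-0.62808349  1.29805435  0.04082606]
t 8.82 pos [492.2 224.3  86.9] psi 140.16 tilt 0.13 w 18.2 F [-5.9 -2.4 20.1] q6 -0.47
inc [ 0.3 -0.5 -0.1] yaw -0.09
```

View pics/o5.png

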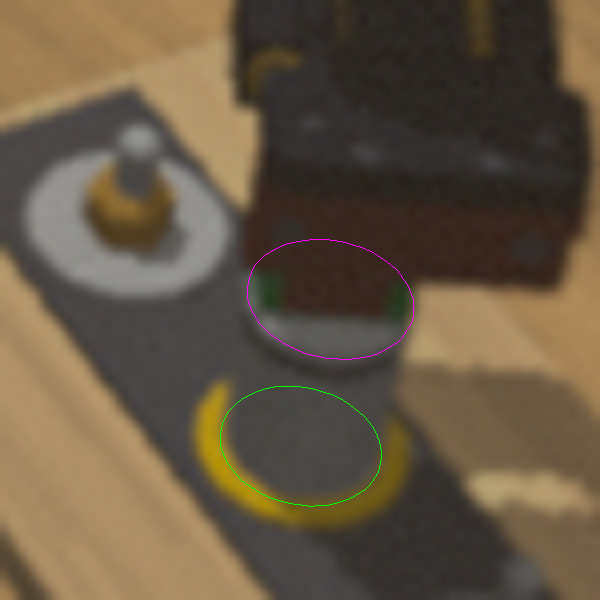

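View pics/s5.png

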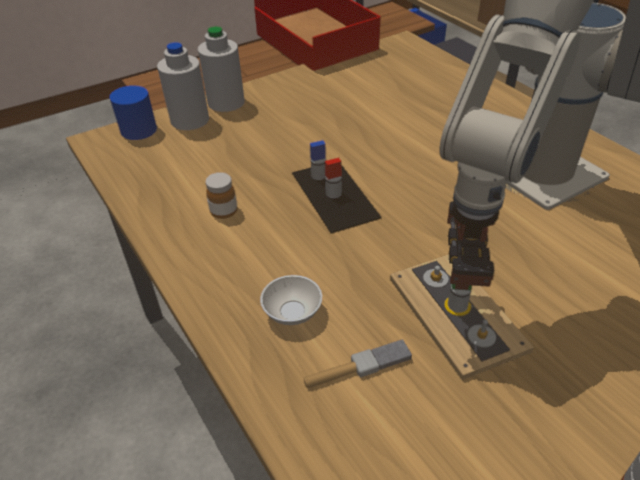

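move_arm:
  increments: [255, 0.3, -0.6, 1.5, 0, 255, 0.3, -0.6, 1.5, 0, 255, 0.3, -0.6, 1.5, 0, 255, 0.3, -0.6, 1.5, 0]

```text
t: 9.32
ee_pos: [492.1, 224.3, 86.9]
orientation: [-1.07, -2.952, -0.002]
ft_force: [-3.0, -1.0, 12.4]
width: 17.8
```

```bash
python3 -c "
from h import *
for i in range(3):
  s=ctrl.get_image('scene');o=ctrl.get_obs();print(o['ee_pos'],o['ft_force'],o['moment'])
inc(491.7,224.1,87,140.25)
overlay(s,'pics/o6.png',489.5,225.7,25.5,(420,250),75,75,8)"
```

```text
[492.09304307 224.25208111  86.93603234] [-2.86899197 -0.77663649 13.61581572] [-0.36167277  0.7383891  -0.04280748]
[492.1086776  224.27740365  86.9434185 ] [-3.15128014 -1.26480167 14.15268404] [-0.36116379  0.73511161  0.01867456]
[492.12926955 224.26033864  86.95689605] [-3.13585014 -1.97779456 13.48348726] [-0.37119281  0.72999769 -0.00875065]
t 9.47 pos [492.1 224.3  87. ] psi 140.16 tilt 0.10 w 18.0 F [-3.1 -2.  13.5] q6 -0.47
inc [ 0.2 -0.4 -0. ] yaw -0.09
```

View pics/o6.png

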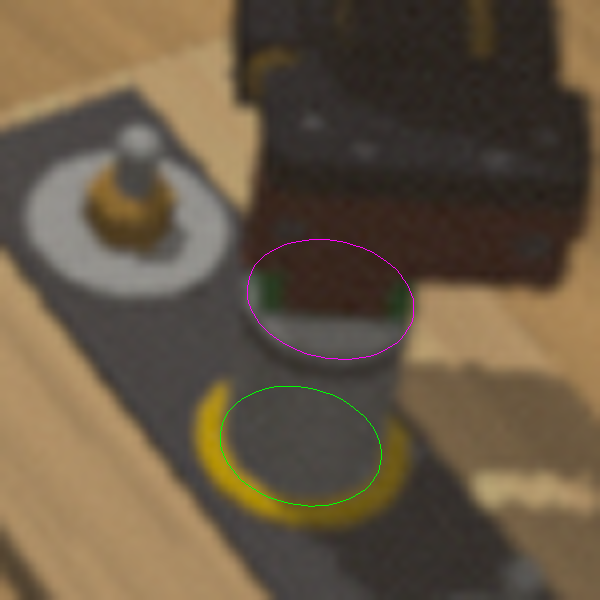

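```bash
python3 -c "
from h import *
print(ctrl.close_job())"
```

```text
the job is handed in; nothing more can be done
None
```

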